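# Unlatch the condenser arm and hold it up

## Task

The small microscope's white condenser arm is locked down on its ball stud by a sprung cross bolt. Pull the bolt's upright steel tab sideways, away from the arm, and while it is held out lift the arm's nose off the ball, until the nose is about 8 cm higher than it was. Finish holding it still up there in the gripper (do not let go), and leave the flask, the beaker and the tip box where they are.

Things in the scene. Friction and masses are not known exactly. Their poses are not given: they have to be found in the camera images.
- stand: The small microscope's fixed white stand with a black stage plate, 400 x 200 mm, stage top 50 mm above the bench. Origin on the bench under the stage, 20 mm from its centre towards the nose. Its +x runs along the arm from nose to hinge, +z up; the bolt is pulled along its -y. At yaw 0 the nose faces the robot. Ball stud at x -90 mm, y 0; hinge pillar, 153 mm tall, 86 mm wide, at x +155 to +198 mm.
- condenser_arm: The tongue: white arm 40 mm wide, 22 mm thick, with a round aluminium nose (48 mm across, 100 to 142 mm above the bench) and a black 70 mm lens barrel, 18 mm above hinge height, midway. 0.4 to 0.8 kg: 2 to 5 N at the nose lift it. Origin on the hinge axis; x runs from nose to hinge, level when down. It turns about its y (the stand's y), nose up, to 0.9 rad; falls if let go.
- hinge (a point): Point on the arm's hinge axis, 126 mm above the bench, in the arm's mid-plane. The axis is level, along the stand's y.
- nose (a point): Centre of the arm's socket nose, 250 mm from the hinge axis, at hinge height (126 mm above the bench) when the arm is down. It rises 80 mm when the arm turns by 0.326 rad.
- ball (a point): Centre of the fixed steel ball head, 31 mm across with a flat underside, on a thin neck; it is hidden in the nose while the arm is down.
- tab (a point): Grip point of the bolt's finger tab: an upright steel plate 10 mm thick along the stand's y, 20 mm wide along x, beside the nose (45 mm from nose centre towards the stand's -y). It lies mid-thickness, 170 mm above the bench when down; the tab's top is 22 mm higher, the nose's top 28 mm lower. Grip from above, fingers closing along the stand's y. It moves with the bolt and rises with the arm.
- latch (a joint): How far the cross bolt is pulled out along the stand's -y, m: 0 shut, 0.018 at its stop. Below 0.009 the bolt is under the ball head and the arm cannot rise; 0.012 or more frees it. A spring pulls it shut: 4 N at 0, 10 N at the stop. The bolt is carried by the arm's nose, so the arm can be lifted by the tab itself.
- flask: Bystander: clear flat culture flask, 85 x 44 x 26 mm with a white cap, lying on the stage under the arm. Origin at its underside's centre.
- beaker: Bystander: glass beaker 64 mm across, 85 mm tall, on the bench. Origin at the centre of its underside.
- tip_box: Bystander: grey pipette-tip box with clear lid, 122 x 84 x 64 mm, on the bench. Origin at the centre of its underside.

How it is judged:
By the outcome, as a careful person would: the job done as asked, in the order asked, and still so for the second after the job is handed in, while the arm keeps its last pose, push and grip.
It also fails if it takes over 29 s, if anything falls off the work surface, if the arm or the gripper's body presses on something with over 40 N, if the wrist force passes 120 N, or if a joint passes its speed limit or range.

## Robot

A 6-joint arm with a two-finger parallel gripper is mounted at the origin on the work surface. World frame = base frame: x ahead of the robot, y to its left, z up, the work surface at z = 0. Lengths are in m, angles in rad, forces in N, time in s.
With the tool pointing down it reaches from about 0.25 to 0.725 m from the base axis. Payload 4 kg.
Tool frame: the origin (TCP) lies on the centre line of the jaws, within the pads' length; the fingertips stand ahead of it and the grasp point (between the pads) lies 11 mm behind it (bot.tip_extent is the z of the fingertips in the tool frame, in m); z points along the fingers, y is the direction in which the jaws open and shut (so a half turn about z gives the same grasp; the last joint's range is limited). The gripper opens to 85 mm and grips with 20 to 120 N. Pads are 22 mm wide; open, the fingers measure 114 mm over their backs; the gripper's body (76 mm by 85 mm) begins 54 mm behind the grasp point. The pads swing forward as they close: fully open they stand 13 mm farther back than shut.
Start: joints at [-1.108, 0.241, 0.005, 1.335, 0, 1.571], TCP at [0.223, -0.447, 0.239] pointing down, gripper open.
Joint ranges: [-2.72, 2.72], [-1.05, 1.87], [-1.09, 1.28], [-1.99, 2.15], [-1.42, 1.44], [-3.14, 3.14]. Speed limits (rad/s): [2.79, 2.79, 3.14, 3.14, 3.14, 3.14].

## Interface

Orientations are given as a unit quaternion [x, y, z, w].
In Python, from workcell import bot gives the robot as it stands.
- The arm moves only by the shell command python3 -m jog 'ROWS'. ROWS is JSON, a list that holds one entry, the list of rows, each a list of 7 numbers: the shift along the world's x, y, z in m, then the turn, a rotation vector about the world's x, y, z in degrees, then the closure in counts, from 0 (fully open) to 255 (shut). In form: [[[tx, ty, tz, ax, ay, az, fingers], ...]]. A call has 1 to 10 rows; each row is the pose to reach, as a shift and turn from the pose commanded when the call began; what a row does not reach only later rows make up. A row lasts 1/12 s, in which the tool goes at most 41.7 mm and 7.16 degrees, less where a joint would pass 70% of its speed; a pose out of reach is approached as far as the arm can. A call with a gripper value outside its range is refused whole. The fingers move at their own pace and stop on an object; the grip force is fixed at half the most. Time passes only in rows, so rows that repeat a pose let the fingers close. It gives the time, the measured TCP pose, the force and the opening at its end, in the units of the state.
- bot.get_obs(): the state, without advancing time (a new reading comes with each control period).
- bot.camera(name): name is "scene" or "top"; returns the picture (400x640x3 uint8, blue, green, red); there is no depth.
- bot.camera_model(name): a dict with "K" (3x3 intrinsics, pixels), "k1" (the pictures are not rectified: a ray, as slopes to the right and down, at radius r is drawn at 1 + k1 r^2 times it, then the intrinsics apply), "T" (4x4, takes a point from camera to world coordinates). Camera axes: x right, y down, z forward; pixel columns grow to the right and rows downward; lengths in m; the calibration is good to about 2 mm. A picture is of the moment at which its call begins. camera_model takes no time and is no camera call.
- bot.job_done(): hands the job in, once; it reports no verdict.
The state is a dict: "clock": time; "joint_pos": joint angles; "joint_vel": joint speeds; "tau": joint torques, N m; "eef_pos": TCP position; "tool_rot": TCP orientation; "ft_force": force on the tool from outside, world axes, zero at the start; "ft_torque": the same for the moment, N m; "grip_width": finger opening in m.
Only numpy, scipy, OpenCV 4.12 (cv2) and the standard library are available. Lean on these libraries where they do the work, as an engineer would, in place of code of your own. Each camera call takes 0.05 s, during which the arm holds its last target. There are 200 camera calls.

## Working session

There is one attempt and no reset: what is moved stays moved. The work goes in short steps, Python scripts to look and compute and a shell command to move; the robot and the scene stay as the last step left them, time stands still between calls to the robot, and variables do not carry over. Pictures are saved under pics/ and viewed, about 8 in all and at most 12, crops included, and the job is handed in when it is done.

```bash
mkdir -p pics; cat > h.py <<'E'
import numpy as np, cv2
from workcell import bot
def snap(name,fn):
    im=bot.camera(name); cv2.imwrite('pics/'+fn,im); return im
def ray(name,u,v):
    m=bot.camera_model(name); K=np.array(m['K']);T=np.array(m['T'])
    d=np.array([(u-K[0,2])/K[0,0],(v-K[1,2])/K[1,1]]); p=d.copy()
    for _ in range(20): p=d/(1+m['k1']*(p@p))
    return T[:3,3], T[:3,:3]@np.array([p[0],p[1],1])
def onz(name,u,v,z):
    o,d=ray(name,u,v); return o+d*(z-o[2])/d[2]
def proj(name,P):
    m=bot.camera_model(name); K=np.array(m['K']);T=np.array(m['T'])
    c=T[:3,:3].T@(np.array(P)-T[:3,3]); s=c[:2]/c[2]; s=s*(1+m['k1']*(s@s))
    return K[:2,:2]@s+K[:2,2]
def tri(a,b):
    (o1,d1),(o2,d2)=ray(*a),ray(*b)
    t=np.linalg.lstsq(np.c_[d1,-d2],o2-o1,rcond=None)[0]
    p,q=o1+d1*t[0],o2+d2*t[1]; return (p+q)/2,np.linalg.norm(p-q)
E
python3 - <<'E'
from h import *
snap('top','t0.png');snap('scene','s0.png')
for n in('top','scene'):print(np.round(bot.camera_model(n)['T'],3))
o=bot.get_obs();print(o['clock'],o['eef_pos'],o['tool_rot'],o['grip_width'],bot.tip_extent)
E
```

```text
[[ 0.023 -0.996  0.085  0.547]
 [-0.999 -0.025 -0.025  0.044]
 [ 0.027 -0.084 -0.996  0.983]
 [ 0.     0.     0.     1.   ]]
[[-0.74   0.52  -0.427  1.038]
 [ 0.673  0.556 -0.488  0.541]
 [-0.016 -0.648 -0.761  0.886]
 [ 0.     0.     0.     1.   ]]
0.1 [ 0.22297125 -0.446914    0.23851521] [ 9.73349943e-01  2.29322948e-01 -2.25818437e-04 -9.07017773e-04] 0.08564168871646434 0.008
```

View pics/t0.png

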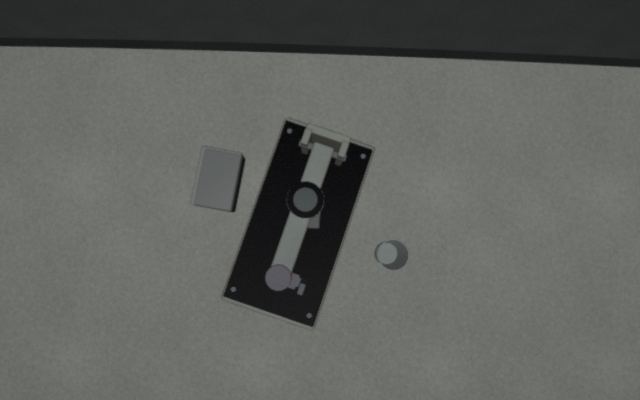

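View pics/s0.png

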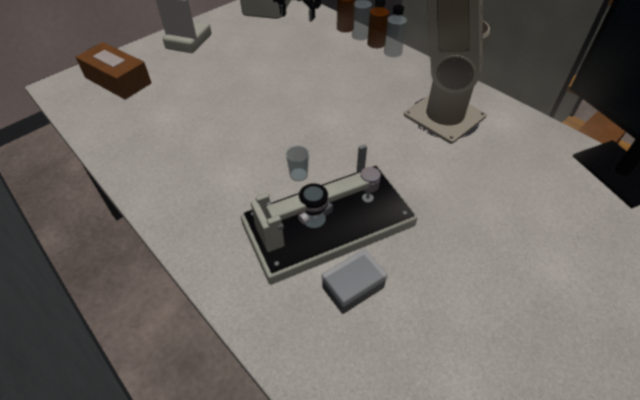

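The top view shows the stage corners at about (287,119), (373,149), (313,326) and (223,296), with the nose at (278,277) and the tab at about (301,289). In the scene view the tab's top is at about (362,147). I'll crop closer to refine these.

```bash
python3 - <<'E'
from h import *
t=cv2.imread('pics/t0.png')[255:315,255:325];s=cv2.imread('pics/s0.png')[135:210,335:410]
a=cv2.convertScaleAbs(cv2.resize(t,(395,395*60//70),interpolation=cv2.INTER_NEAREST),alpha=1.6);b=cv2.resize(s,(395,395),interpolation=cv2.INTER_NEAREST)
c=np.zeros((395,790,3),np.uint8);c[:a.shape[0],:395]=a;c[:,395:]=b;cv2.imwrite('pics/c0.png',c)
C=[onz('top',u,v,.05) for u,v in[(287,119),(373,149),(313,326),(223,296)]]
print(np.round(C,4));ax=(C[0]+C[1]-C[2]-C[3])/2;print(np.linalg.norm(ax),np.degrees(np.arctan2(ax[1],ax[0])))
ay=(C[0]+C[3]-C[1]-C[2])/2;print(np.linalg.norm(ay),np.degrees(np.arctan2(ay[1],ay[0]))-90)
yaw=np.arctan2(ax[1],ax[0]);ex=np.array([np.cos(yaw),np.sin(yaw),0]);ey=np.array([-ex[1],ex[0],0])
o=np.mean(C,0)-.02*ex;o[2]=0;print('origin',o)
n=onz('top',278,277,.142);print('nose top',n,'pred',o-.09*ex)
p=o-.09*ex-.045*ey;print('tab pred',p)
print(proj('top',p+[0,0,.192]),proj('scene',p+[0,0,.192]),onz('top',301,289,.192),tri(('top',301,289),('scene',362,147)))
E
```

```text
[[ 0.7856  0.092   0.05  ]
 [ 0.728  -0.0865  0.05  ]
 [ 0.3682  0.0282  0.05  ]
 [ 0.4234  0.2089  0.05  ]]
0.3791348415748693 -17.786322674873638
0.18822151129073011 -17.43091861646795
origin [0.55722863 0.06674718 0.        ]
nose top [0.47162011 0.09495859 0.142     ] pred [0.47153042 0.0942393  0.        ]
tab pred [0.45778436 0.0513902  0.        ]
[301.61753898 288.41484622] [361.37786179 146.126774  ] [0.4567809  0.05241052 0.192     ] (array([0.45645838, 0.05243308, 0.18908438]), np.float64(2.6511305585990348e-05))
```

View pics/c0.png

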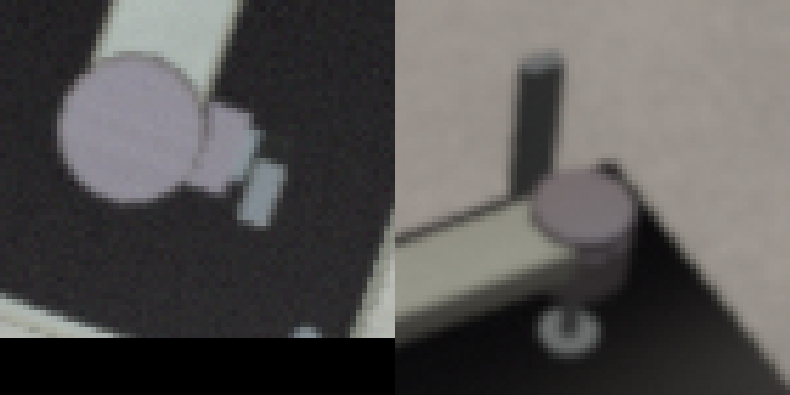

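```bash
python3 -m jog '[[[0.117,0.25,0.02,0,0,68,0],[0.117,0.25,0.02,0,0,68,0],[0.117,0.25,0.02,0,0,68,0],[0.117,0.25,0.02,0,0,68,0],[0.117,0.25,0.02,0,0,68,0],[0.117,0.25,0.02,0,0,68,0],[0.117,0.25,0.02,0,0,68,0],[0.117,0.25,0.02,0,0,68,0],[0.117,0.25,0.02,0,0,68,0],[0.117,0.25,0.02,0,0,68,0]]]'; python3 -c "
from workcell import bot
print(bot.get_obs()['joint_pos'])"
```

```text
clock: 0.93
eef_pos: [0.3403, -0.1964, 0.2591]
tool_rot: [0.676, 0.737, -0.0, -0.0]
ft_force: [0.4, 1.1, 0.0]
grip_width: 0.0856
[-5.23416256e-01  1.93215253e-02 -2.01531346e-01  1.35054817e+00
 -7.09368436e-05  9.61064100e-01]
```

```bash
python3 -m jog '[[[0.117,0.248,0,0,0,67.5,0],[0.117,0.248,0,0,0,67.5,0],[0.117,0.248,0,0,0,67.5,0],[0.117,0.248,0,0,0,67.5,0],[0.117,0.248,0,0,0,67.5,0],[0.117,0.248,0,0,0,67.5,0],[0.117,0.248,0,0,0,67.5,0],[0.117,0.248,0,0,0,67.5,0],[0.117,0.248,0,0,0,67.5,0],[0.117,0.248,0,0,0,67.5,0]]]'
python3 - <<'E'
from h import *
o=bot.get_obs();print(o['joint_pos'],o['eef_pos'],o['ft_force'])
s=snap('scene','s1.png')[60:210,270:420]
cv2.imwrite('pics/c1.png',cv2.resize(s,(600,600),interpolation=cv2.INTER_CUBIC))
E
```

```text
clock: 1.77
eef_pos: [0.457, 0.0515, 0.2586]
tool_rot: [0.153, 0.988, -0.0, -0.001]
ft_force: [-0.0, -0.3, 0.6]
grip_width: 0.0853
[ 1.12187274e-01  1.54448671e-01 -5.26540758e-02  1.36537080e+00
 -5.57032324e-05  4.19086019e-01] [0.45701293 0.05147066 0.25857581] [-0.01735466 -0.31730441  0.60821492]
```

View pics/c1.png

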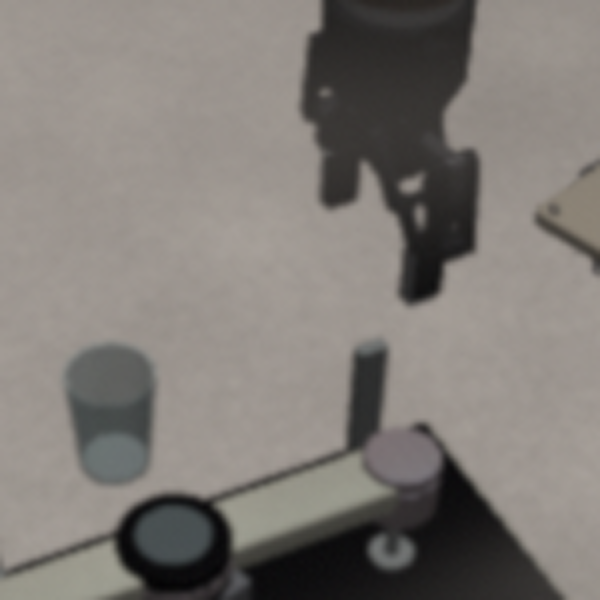

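The gripper straddles the tab: the fingers are at crop (340,190) and (425,285), with the tab's top at (370,347) between them. I'll go down and close.

```bash
python3 -m jog '[[[0,0,-0.035,0,0,0,0],[0,0,-0.065,0,0,0,0],[0,0,-0.085,0,0,0,0],[0,0,-0.096,0,0,0,0],[0,0,-0.096,0,0,0,0],[0,0,-0.096,0,0,0,100],[0,0,-0.096,0,0,0,150],[0,0,-0.096,0,0,0,190],[0,0,-0.096,0,0,0,255],[0,0,-0.096,0,0,0,255]]]'
python3 -m jog '[[[0,0,0,0,0,0,255],[0,0,0,0,0,0,255],[0,0,0,0,0,0,255],[0,0,0,0,0,0,255],[0,0,0,0,0,0,255]]]'
```

```text
clock: 2.65
eef_pos: [0.4578, 0.0507, 0.1642]
tool_rot: [0.156, 0.988, 0.0, 0.001]
ft_force: [-0.2, -0.4, -0.3]
grip_width: 0.0255
clock: 3.07
eef_pos: [0.4579, 0.0513, 0.1639]
tool_rot: [0.156, 0.988, 0.001, 0.001]
ft_force: [1.2, 4.2, 4.0]
grip_width: 0.0093
```

```bash
python3 -m jog '[[[-0.001,-0.004,0,0,0,0,255],[-0.0023,-0.0075,0,0,0,0,255],[-0.0035,-0.011,0,0,0,0,255],[-0.0047,-0.0148,0,0,0,0,255],[-0.0047,-0.0148,0,0,0,0,255],[-0.0047,-0.0148,0,0,0,0,255]]]'
python3 - <<'E'
from h import *
s=snap('scene','s2.png')[120:210,320:410]
t=snap('top','t2.png')[250:320,240:330]
cv2.imwrite('pics/c2.png',np.hstack([cv2.resize(s,(400,400),interpolation=cv2.INTER_CUBIC),cv2.resize(t,(400,400),interpolation=cv2.INTER_CUBIC)]))
print(bot.get_obs()['ft_force'])
E
```

```text
clock: 3.57
eef_pos: [0.4535, 0.0374, 0.1639]
tool_rot: [0.156, 0.988, 0.002, 0.001]
ft_force: [0.7, 10.6, 3.9]
grip_width: 0.0097
[1.69375891 8.79955701 2.95061198]
```

View pics/c2.png

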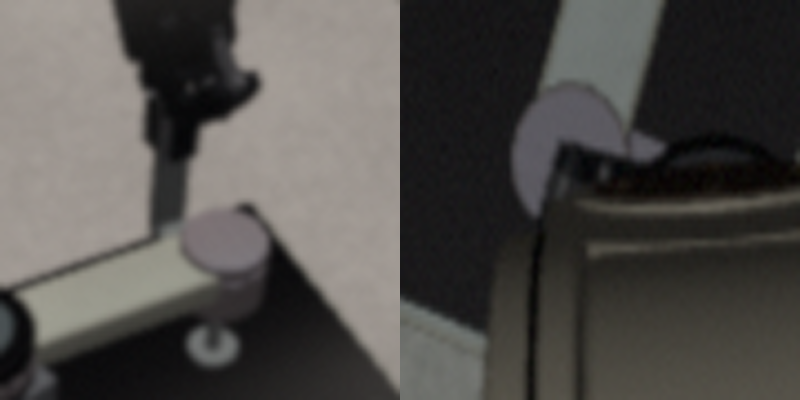

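Pulled by about 14.6 mm with about 9 N of spring force, which matches the 4–10 N spring, so the bolt is clear. I'll start the lift along the hinge arc.

```bash
python3 -m jog '[[[0.0005,-0.0002,0.0033,0.23,0.71,0,255],[0.001,-0.0003,0.0065,0.45,1.43,0,255],[0.0016,-0.0005,0.0098,0.68,2.14,0,255],[0.0022,-0.0007,0.013,0.91,2.86,0,255],[0.0022,-0.0007,0.013,0.91,2.86,0,255],[0.0022,-0.0007,0.013,0.91,2.86,0,255]]]'
```

```text
clock: 4.17
eef_pos: [0.4555, 0.0368, 0.176]
tool_rot: [0.156, 0.987, 0.006, -0.026]
ft_force: [2.8, 9.0, -1.3]
grip_width: 0.0093
```

```bash
python3 -m jog '[[[0.0014,-0.0004,0.0065,0.45,1.43,0,255],[0.0029,-0.0009,0.0129,0.91,2.86,0,255],[0.0046,-0.0014,0.0193,1.36,4.29,0,255],[0.0064,-0.002,0.0256,1.81,5.72,0,255],[0.0085,-0.0027,0.0319,2.27,7.15,0,255],[0.0106,-0.0034,0.0382,2.72,8.58,0,255],[0.0129,-0.0041,0.0443,3.17,10,0,255],[0.0153,-0.0048,0.0504,3.63,11.44,0,255],[0.0188,-0.006,0.058,4.2,13.3,0,255],[0.0223,-0.0071,0.066,4.8,15.15,0,255]]]'
python3 -m jog '[[[0,0,0,0,0,0,255],[0,0,0,0,0,0,255],[0,0,0,0,0,0,255],[0,0,0,0,0,0,255],[0,0,0,0,0,0,255],[0,0,0,0,0,0,255]]]'
python3 - <<'E'
from h import *
o=bot.get_obs();print(o['ft_force'],o['joint_vel'].max() if hasattr(o['joint_vel'],'max') else o['joint_vel'])
s=snap('scene','s3.png')[80:260,230:430]
cv2.imwrite('pics/c3.png',cv2.resize(s,(660,594),interpolation=cv2.INTER_CUBIC))
n=np.array([.4715,.0945,0]);ex=np.array([.9532,-.3024,0])
h=n+.25*ex
for th in (0,.326):
  p=h-np.cos(th)*.25*ex+np.sin(th)*.021*ex;p[2]=.126+.25*np.sin(th)+.021*np.cos(th)-.005
  print(th,(proj('scene',p)-[230,80])*3.3)
E
```

```text
clock: 5.0
eef_pos: [0.4775, 0.0298, 0.2418]
tool_rot: [0.154, 0.974, 0.026, -0.163]
ft_force: [3.4, 9.0, -3.1]
grip_width: 0.0096
clock: 5.5
eef_pos: [0.4774, 0.0299, 0.2414]
tool_rot: [0.154, 0.974, 0.026, -0.163]
ft_force: [2.7, 9.8, -1.9]
grip_width: 0.0095
[ 2.72399257  9.76999295 -1.85093187] 0.0012511476168429894
0 [459.17898359 308.22631347]
0.326 [442.82610567 236.33427863]
```

View pics/c3.png

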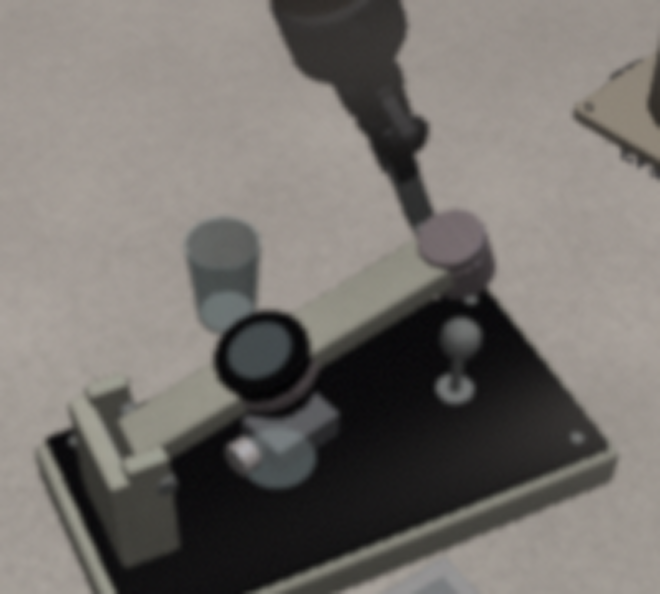

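The nose is off the ball, which is now visible at crop (460,340). The nose's top is at about (450,238) against (443,236) predicted for an 80 mm rise. The flask and beaker haven't moved, and everything is still, so I'm handing in.

```bash
python3 -c "
from workcell import bot
bot.job_done(); o=bot.get_obs(); print(o['clock'],o['eef_pos'],o['grip_width'],o['ft_force'])"
```

```text
the job is handed in; nothing more can be done
the job is handed in; nothing more can be done
```

I gripped the steel tab from above, pulled the bolt out, then lifted the arm along its hinge arc and handed in with the gripper still holding the tab.

- **Bolt:** it came out about 14.6 mm, against the 12 mm needed. The spring pulled back with about 9 N then, and 9–10 N at the end, so it stayed out.
- **Lift:** the gripper rose 77.5 mm, which works out to about 80 mm at the nose. The last picture agreed to within about 2 mm (7 pixels in the enlarged picture).
- **Holding still:** the opening was steady at 9.5 mm on the 10 mm tab, and the joints were almost motionless. The last clock reading was 5.5 s, and no force I read passed about 11 N.
- **Bystanders:** the flask and beaker looked untouched in the last picture. The tip box was mostly out of that picture, but I never moved near it.

One measurement disagreed: the stage came out about 5% smaller than stated when I assumed its top height, probably because the corners I picked were at bench level. The position of the tab was checked across two views, so this didn't affect the grasp. My state reading after hand-in returned nothing, so the numbers above are from just before it.

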